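Lamp test: set the annunciator upright and cycle the spring-return test cam

ROBOT

A 7-joint arm with a two-finger parallel gripper is mounted at the origin on the work surface. World frame = base frame: x ahead of the robot, y to its left, z up, the work surface at z = 0. Lengths are in m, angles in rad, forces in N, time in s.
With the tool pointing down it reaches from about 0.4 to 0.85 m from the base axis. Payload 10.4 kg.
Tool frame: the origin (TCP) lies midway between the tips of the shut fingers; the grasp point (between the pads) lies r.grip_point_offset behind it (r.grip_point_offset is the distance from the TCP to the grasp point, in m); z points along the fingers, y is the line along which they close (so a half turn about z gives the same grasp; the last joint's range is limited). The gripper opens to 87 mm and grips with 3 to 60 N. Pads are 19 mm wide; open, the fingers measure 117 mm over their backs; the gripper's body (75 mm by 190 mm) begins 51 mm behind the grasp point.
Start: joints at [-1.141, 0.332, -0.065, 1.46, 0.022, 1.35, -0.088], TCP at [0.273, 0.562, 0.186] pointing down, gripper open.
Joint ranges: [-2.6, 2.6], [-0.5, 2.12], [-1.47, 1.34], [0.16, 2.42], [-1.27, 4.41], [0.06, 2.06], [-2.6, 2.6]. Speed limits (rad/s): [2.22, 2.22, 2.79, 2.79, 3.14, 3.14, 3.14].

INTERFACE

Orientations are given as a unit quaternion [x, y, z, w].
In Python, from bench import r gives the robot as it stands.
- The arm moves only by the tool play_rows, never from a script. Its arguments are lists of equal length, an entry for each row: "claw": the closure, from 0 (fully open) to 1 (shut); "delta_pos": the shift along the tool's x, y, z scaled (see below), a list of three; "delta_rot": the turn, a rotation vector about the tool's x, y, z scaled (see below), a list of three. A call has 1 to 8 rows; each row shifts and turns the commanded pose from where the row before left it, along the tool's axes as they then stand; what a row does not reach is not made up. The controller multiplies each number of a shift by 200 mm and each number of a turn by pi rad. A row lasts 1/10 s, in which the tool goes at most 50 mm and 8.59 degrees, less where a joint would pass 70% of its speed; a pose out of reach is approached as far as the arm can. A call with a number of a shift or a turn outside -1 to 1 is refused whole. A call with a gripper value outside its range is refused whole. The fingers move at their own pace and stop on an object; "squeeze" is the grip in N (left out, the last holds). Time passes only in rows, so rows that do not move let the fingers close. It gives the time, the measured TCP pose, the force, the opening and the grip force at its end, in the units of the state.
- r.read_state(): the state, without advancing time (a new reading comes with each control period).
- r.camera(name): name is "scene" or "side" or "wrist"; returns a dict with "pixels" (400x640x3 uint8, red, green, blue), "camera_matrix" (3x3 intrinsics, pixels), "D" ([k1, k2, p1, p2, k3] as OpenCV has them; the pictures are not rectified), "cam_to_world" (4x4, takes a point from camera to world coordinates); the wrist camera has in their place "hand_eye" (4x4, takes a point from camera to tool coordinates, whose origin is the TCP and whose axes are the flange's). Camera axes: x right, y up, looking along -z (the intrinsics and any distortion apply to the point x, -y, -z); pixel columns grow to the right and rows downward; lengths in m; the calibration is good to about 2 mm. A picture is of the moment at which its call begins: read the wrist's pose just before it. There is no depth.
- r.close_job(): hands the job in; it is judged then, once.
The state is a dict: "time": time; "joint_positions": joint angles; "joint_vel": joint speeds; "joint_torque": joint torques, N m; "ee_pos": TCP position; "eef_rot": TCP orientation; "ft_force": force on the tool from outside, world axes, zero at the start; "torque": the same for the moment, N m; "width": finger opening in m; "grip_force": force on a finger pad.
Only numpy, scipy, OpenCV 4.12 (cv2) and the standard library are available. Lean on these libraries where they do the work, as an engineer would, in place of code of your own. Each camera call takes 0.05 s, during which the arm holds its last target. There are 200 camera calls.

TASK

Run a lamp test: first set the annunciator housing, which has drooped forward on its stiff hinge, upright. Then twist the test cam's crank clockwise (seen from above) to its stop, hold it there for about a second, and let go of it there so that it springs back home by itself. Leave the loose things on the bench where they lie.

Things in the scene. Friction and masses are not known exactly. Their poses are not given: they have to be found in the camera images.
- rig: Cam test rig, fixed to the bench: grey base plate 150 (x) x 120 (y) x 20 mm with a grey block 80 x 80 mm up to 60 mm height; a black limit switch 22 x 16 mm stands at its (x 47, y -50) mm, 74 mm high. Carries the crank. Origin: centre of the underside, z up.
- crank (a joint): Turn of the crank about the vertical axis through the rig's origin, rad: 0 = home, where its spring holds it; grows clockwise seen from above; hard stop at 1.1 (63 degrees), where the cam lobe reaches the limit switch. The spring takes 0.1 Nm at home to 0.23 Nm at the stop; released there, it comes home in about 0.9 s.
- crank_grip (a point): Centre of the cast iron crank's grip, on its axis, 115 mm above the bench; turns with it. The grip is a bar 70 mm long (this point's x), 18 mm wide (y), 30 mm high (100 to 130 mm above the bench). Under it, up to 74 mm, turns a steel cam: disc of 34 mm radius, lobe along +x to 69 mm radius. At home its x is 0.55 rad anticlockwise from the rig's x.
- stand: Dark steel stand, fixed to the bench, that carries the annunciator housing: base plate 130 (x) x 140 (y) x 18 mm high, with two ears 34 mm wide, 8 mm thick, at y = -66 and +66 mm, up to 92 mm high. The hinge axis runs along the stand's y, 75 mm above its origin. Origin: centre of the underside, z up; the upright housing's front faces the stand's -x.
- head (a joint): Tilt of the nickel-plated annunciator housing on the stand, in rad: 0 = upright, positive = leaning forward (its top towards the stand's -x), range -0.6 to 0.9. A stiff friction hinge: it stays where it is left, and takes about 5 N at its top edge to move.
- head_top (a point): Centre of the top face of the annunciator housing, 100 mm from the hinge axis. The housing is a nickel-plated box 36 mm thick (this point's x), 120 mm wide (y) and 112 mm high (z), from 12 mm below the hinge axis to 100 mm above it, with six flat square lenses on its front (-x). The point tilts with the housing.
- cap_a: Bystander: olive drab rocker switch cap, 75 x 36 x 23 mm, loose on the bench. Origin: centre of the underside, x along its length.
- cap_b: Bystander: a second olive drab rocker switch cap, same as the first.
- fuse_block: Bystander: white ceramic fuse block, 50 (x) x 100 (y) x 36 mm, loose. Origin: centre of the underside.
- screw_tool: Bystander: knurled brass panel screw tool, 160 mm long (x), 24 mm thick, lying loose. Origin: under its middle.
- spanner: Bystander: steel spanner, 160 mm long, lying loose along its x.
- bezel: Bystander: square aluminium bezel frame, 100 x 100 x 12 mm, loose. Origin: centre of the underside.
Not all that is in view belongs to the job. What is shaped like the stand but purple or yellow is not meant.

How it is judged:
On the way, in this order (a step that is already met when the one before it is completed fails the run):
1. the annunciator housing is set upright, within 0.14 rad (8 degrees) (value of joint head between -0.14 and 0.14 rad), for 0.2 s.
2. the crank is held at its stop (within 0.1 rad of 1.1) for 0.7 s (value of joint crank above 1 rad), for 0.7 s.
3. the crank is let go while still turned more than 0.4 rad: the fingers no longer touch it and its spring alone brings it back (value of joint crank above 0.4 rad and contact force between the fingers and rig below 0.2 N).
At the end, for the whole second after the job is handed in: The annunciator housing stands upright within 0.14 rad (8 degrees) and the crank is back home within 0.08 rad, both at rest (all of step 1 and value of joint crank below 0.08 rad and velocity of joint crank between -0.1 and 0.1 rad/s and velocity of joint head between -0.1 and 0.1 rad/s); the robot touches nothing.
It fails at once if a loose thing on the bench is moved by more than 25 mm (distance of any of cap_a, cap_b, fuse_block, screw_tool, spanner, bezel from where it was at the start of the episode above 0.025 m).
It also fails if it takes over 53 s, if anything falls off the work surface, if the arm or the gripper's body presses on something with over 40 N, if the wrist force passes 120 N, or if a joint passes its speed limit or range.

## Working session

There is one attempt and no reset: what is moved stays moved. The work goes in short steps, Python scripts to look and compute and a tool call to move; the robot and the scene stay as the last step left them, time stands still between calls to the robot, and variables do not carry over. Pictures are saved under pics/ and viewed, at most 10 in all, crops included, and the job is handed in when it is done.

Besides the shell and the picture viewer there is one more tool, called after "Call:" as name(argument=value, ...) on one line, values as JSON. play_rows: Moves the arm, as the interface text tells. Shifts and turns lie within -1 to 1; 1 stands for 200 mm of shift or pi rad of turn. Its arguments: {"type":"object","properties":{"claw":{"type":"array"},"delta_pos":{"type":"array"},"delta_rot":{"type":"array"},"squeeze":{"type":"number"}},"required":["claw","delta_pos","delta_rot"]}

```bash
mkdir -p pics; python3 - <<'E'
from bench import r
import cv2,pickle
s=r.read_state();print({k:s[k] for k in('time','ee_pos','eef_rot','width','ft_force')},r.grip_point_offset)
d={}
for n in('scene','side'):
    c=r.camera(n);d[n]=c;cv2.imwrite(f'pics/{n}0.png',cv2.cvtColor(c['pixels'],cv2.COLOR_RGB2BGR));print(n,c['camera_matrix'],c['D'],c['cam_to_world'])
pickle.dump(d,open('c0.pkl','wb'))
E
```

```text
{'time': 0.0, 'ee_pos': array([0.27325485, 0.56160302, 0.18494011]), 'eef_rot': array([ 2.24467440e-01,  9.74481320e-01, -7.15501498e-04, -1.15156805e-04]), 'width': 0.08692910981449338, 'ft_force': array([-0.28752812, -0.20942904,  0.9317393 ])} 0.0187
scene [[498.63945737   0.         320.82376405]
 [  0.         498.63945737 194.8905186 ]
 [  0.           0.           1.        ]] [-0.05034688  0.          0.          0.          0.        ] [[-0.46978172 -0.5570715   0.68481858  1.39017793]
 [ 0.8825071  -0.31573832  0.34855492  0.45975905]
 [ 0.02205345  0.76810199  0.63994764  0.95464316]
 [ 0.          0.          0.          1.        ]]
side [[393.08827957   0.         323.16363426]
 [  0.         393.08827957 194.59264627]
 [  0.           0.           1.        ]] [-0.0671449  0.         0.         0.         0.       ] [[-0.92614109 -0.21917419  0.30696148  0.87282554]
 [ 0.37661139 -0.49280193  0.78441706  0.89518278]
 [-0.02065276  0.84208606  0.53894761  0.76078465]
 [ 0.          0.          0.          1.        ]]
```

View pics/scene0.png

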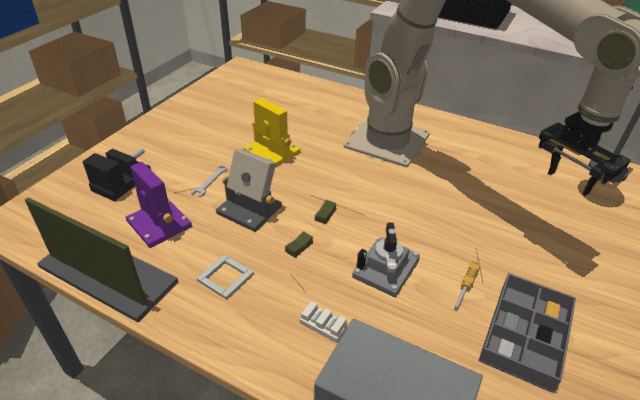

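View pics/side0.png

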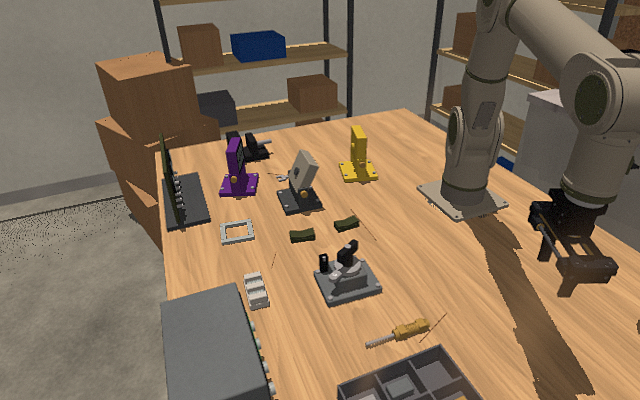

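Stand-shaped things in the scene picture are yellow at (270,130), purple at (155,205) and dark steel with a nickel box at (250,190). The dark one fits the description. The rig is at (388,258). I'll confirm both in an enlarged crop.

```bash
python3 - <<'E'
import cv2,pickle,numpy as np
d=pickle.load(open('c0.pkl','rb'))
def crop(n,x,y,w=100,h=75): return cv2.resize(d[n]['pixels'][y:y+h,x:x+w],(400,300),interpolation=cv2.INTER_CUBIC)
im=np.vstack([np.hstack([crop('scene',200,150,),crop('side',255,145)]),np.hstack([crop('scene',338,220),crop('side',300,235)])])
cv2.imwrite('pics/crop1.png',im[:,:,::-1])
E
```

```text
(no output)
```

View pics/crop1.png

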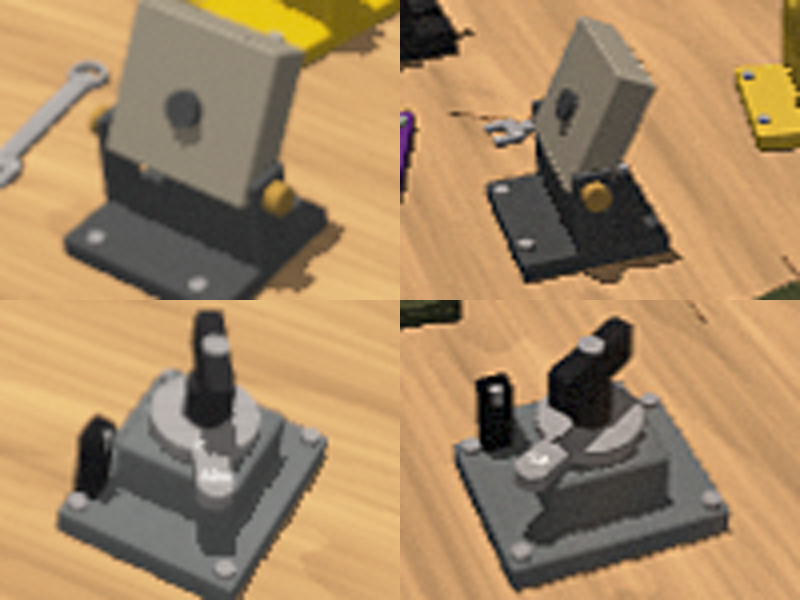

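The crop confirms it: the dark stand carries a nickel box leaning towards the robot, with its connector side facing the scene camera. In the rig crop the limit switch is at left and the cam lobe at the bottom. Now I'll fit the poses.

```bash
cat > fit.py <<'E'
import cv2,pickle,numpy as np
from scipy.optimize import least_squares
d=pickle.load(open('c0.pkl','rb'))
def proj(c,P):
    T=np.linalg.inv(c['cam_to_world']);p=np.atleast_2d(P)@T[:3,:3].T+T[:3,3]
    p=p*[1,-1,-1]
    return cv2.projectPoints(p,np.zeros(3),np.zeros(3),c['camera_matrix'],c['D'])[0][:,0]
def place(q,L):
    c,s=np.cos(q[2]),np.sin(q[2]);L=np.array(L)
    return L@np.array([[c,s,0],[-s,c,0],[0,0,1]])+[q[0],q[1],0]
def head(t,x,y,z): # local to hinge -> stand frame
    return [x*np.cos(t)-z*np.sin(t),y,75e-3+x*np.sin(t)+z*np.cos(t)]
E
python3 - <<'E'
from fit import *
B=[(.065,-.07,.018),(.065,.07,.018),(-.065,.07,.018)]
so=[('scene',B[0],(216.5,209.5)),('scene',B[1],(257,226.5)),('scene',B[2],(281.7,202.5)),
('side',B[0],(277,191.7)),('side',B[1],(286.2,211.3)),('side',B[2],(322,205))]
h=[('scene',(.018,.06,.1),(274.5,163)),('scene',(.018,.06,-.012),(261.2,201.7)),('scene',(.018,-.06,-.012),(226.7,188)),('scene',(.018,-.06,.1),(234.5,150.7)),
('side',(.018,-.06,.1),(300.5,150)),('side',(.018,.06,.1),(309.2,164.2)),('side',(.018,.06,-.012),(297.5,192.5)),('side',(-.018,.06,.1),(318.7,166.2))]
def res(q):
    return np.concatenate([proj(d[n],place(q,[P]))[0]-u for n,P,u in so]+[proj(d[n],place(q,[head(q[3],*P)]))[0]-u for n,P,u in h])
def best(res,n):
    return min((least_squares(res,[.6,0,y]+[.4]*(n-3),loss='soft_l1') for y in np.arange(-3,3.2,.7)),key=lambda o:o.cost)
o=best(res,4);print('stand',o.x.round(4));print(res(o.x).reshape(-1,2).round(1).tolist())
B=[(.075,-.06,.02),(.075,.06,.02),(-.075,.06,.02)]
ro=[('scene',B[0],(353,274.2)),('scene',B[1],(396.7,291.5)),('scene',B[2],(419.7,255)),('side',B[0],(314.2,272.5)),('side',B[1],(329.2,305)),('side',B[2],(382,290)),('scene',(.047,-.05,.074),(363,250)),('side',(.047,-.05,.074),(323.7,255))]
def res2(q): return np.concatenate([proj(d[n],place(q,[P]))[0]-u for n,P,u in ro])
o2=best(res2,3);print('rig',o2.x.round(4));print(res2(o2.x).reshape(-1,2).round(1).tolist())
# bystanders rough: pixel -> z plane
from scipy.optimize import fsolve
for nm,u,z in [('cap_a',(326,211),.015),('cap_b',(299,244),.015),('fuse',(323,320),.02),('tool tip',(460,304),.01),('tool end',(474,262),.015),('bezel',(225,276),.01),('spanner1',(195,193),.005),('spanner2',(223,169),.005),('yellow base',(272,152),.018),('yellowtop',(270,103),.18)]:
    print(nm,fsolve(lambda p:proj(d['scene'],[[p[0],p[1],z]])[0]-u,[.6,0]).round(3))
# yaw of tool
from bench import r
from scipy.spatial.transform import Rotation as R
print(R.from_quat(r.read_state()['eef_rot']).as_matrix().round(3))
E
```

```text
stand [ 0.5308 -0.2034 -0.0592  0.4422]
[[-0.6, 0.2], [-1.3, 1.9], [1.4, -0.4], [-0.1, -1.0], [0.3, 0.5], [1.9, -0.9], [-4.4, 1.1], [0.1, 1.5], [0.1, -0.1], [-0.1, -0.8], [-0.5, -1.4], [1.2, -0.0], [0.0, 1.5], [1.5, 0.5]]
rig [ 0.5474  0.2252 -0.0496]
[[-0.5, -0.7], [0.2, 2.2], [1.1, -0.3], [-0.8, -0.9], [-0.5, -1.3], [1.9, -2.1], [0.0, 3.0], [0.4, 1.3]]
cap_a [ 0.44  -0.006]
cap_b [ 0.591 -0.007]
fuse [0.777 0.162]
tool tip [0.574 0.423]
tool end [0.428 0.417]
bezel [ 0.772 -0.114]
spanner1 [ 0.551 -0.387]
spanner2 [ 0.414 -0.386]
yellow base [ 0.273 -0.292]
yellowtop [ 0.245 -0.31 ]
[[-0.899  0.437 -0.   ]
 [ 0.437  0.899 -0.001]
 [-0.    -0.001 -1.   ]]
```

Call:
play_rows(claw=[1,1,1,1,1,1,1,1], delta_pos=[[0,0,-0.05],[0,0,-0.05],[0,0,-0.05],[0,0,-0.05],[0,0,-0.05],[0,0,-0.05],[0,0,-0.05],[0,0,-0.05]], delta_rot=[[0,0,0.0446],[0,0,0.0446],[0,0,0.0446],[0,0,0.0446],[0,0,0.0446],[0,0,0.0446],[0,0,0.0446],[0,0,0.0446]], squeeze=55)

```text
time: 0.9
ee_pos: [0.2733, 0.5618, 0.2657]
eef_rot: [0.71, 0.704, -0.0, 0.0]
ft_force: [0.3, 0.4, -0.6]
width: 0.0308
grip_force: 0.0
```

Call:
play_rows(claw=[1,1,1,1,1,1,1,1], delta_pos=[[-0.2,0.09,0],[-0.22,0.09,0],[-0.22,0.09,0],[-0.22,0.09,0],[-0.22,0.09,0],[-0.22,0.09,0],[-0.22,0.09,0],[-0.22,0.09,0]], delta_rot=[[0,0,0],[0,0,0],[0,0,0],[0,0,0],[0,0,0],[0,0,0],[0,0,0],[0,0,0]])

```text
time: 1.7
ee_pos: [0.4166, 0.2116, 0.2656]
eef_rot: [0.708, 0.706, 0.0, -0.0]
ft_force: [1.0, 0.2, -0.1]
width: 0.0005
grip_force: 0.0
```

Call:
play_rows(claw=[1,1,1,1,1,1,1,1], delta_pos=[[-0.24,0,0],[-0.24,0,0],[-0.24,0,0],[-0.24,0,0],[-0.24,0,0],[-0.24,0,0],[-0.24,0,0],[-0.2,0,0]], delta_rot=[[0,0,0],[0,0,0],[0,0,0],[0,0,0],[0,0,0],[0,0,0],[0,0,0],[0,0,0]])

```text
time: 2.5
ee_pos: [0.4145, -0.1651, 0.2657]
eef_rot: [0.709, 0.706, 0.0, -0.0]
ft_force: [0.2, -0.1, 0.2]
width: 0.0004
grip_force: 0.0
```

Call:
play_rows(claw=[1,1,1,1,1,1,1,1], delta_pos=[[-0.19,0,0],[0,0,0.1],[0,0,0.1],[0,0,0.1],[0,0,0.1],[0,0,0.1],[0,0,0.1],[0,0,0]], delta_rot=[[0,0,0],[0,0,0],[0,0,0],[0,0,0],[0,0,0],[0,0,0],[0,0,0],[0,0,0]])

```text
time: 3.3
ee_pos: [0.4135, -0.1999, 0.1437]
eef_rot: [0.708, 0.706, -0.001, -0.001]
ft_force: [-0.5, -0.3, -0.0]
width: 0.0006
grip_force: 0.0
```

```bash
python3 - <<'E'
from bench import r
import cv2,numpy as np
a=r.camera('side')['pixels'];b=r.camera('scene')['pixels']
im=np.hstack([cv2.resize(a[110:230,240:370],(400,370)),cv2.resize(b[110:230,195:325],(400,370))])
cv2.imwrite('pics/pre.png',im[:,:,::-1])
E
```

```text
(no output)
```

View pics/pre.png

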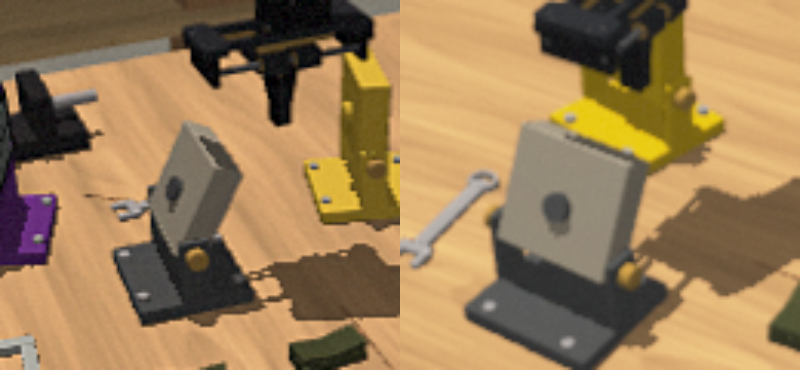

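The shut fingers are at (280,110) in the left crop, on the robot side of the housing top at (200,140), so I can push in +x.

Call:
play_rows(claw=[1,1,1,1,1,1,1,1], delta_pos=[[0,0.07,0],[0,0.07,0],[0,0.06,0],[0,0.05,0],[0,0.04,0],[0,0.04,0],[0,0.02,0],[0,0,0]], delta_rot=[[0,0,0],[0,0,0],[0,0,0],[0,0,0],[0,0,0],[0,0,0],[0,0,0],[0,0,0]])

```text
time: 4.2
ee_pos: [0.4855, -0.2007, 0.1459]
eef_rot: [0.708, 0.706, -0.0, 0.0]
ft_force: [-0.9, -0.8, -0.8]
width: 0.0005
grip_force: 0.0
```

Call:
play_rows(claw=[1,1], delta_pos=[[0,0.03,0],[0,0.03,0]], delta_rot=[[0,0,0],[0,0,0]])

```text
time: 4.4
ee_pos: [0.4975, -0.2005, 0.1459]
eef_rot: [0.708, 0.706, 0.0, -0.0]
ft_force: [-0.8, 0.3, 0.4]
width: 0.0003
grip_force: 0.0
```

```bash
python3 - <<'E'
from bench import r
import cv2,numpy as np
a=r.camera('side')['pixels'];b=r.camera('scene')['pixels']
im=np.hstack([cv2.resize(a[110:230,240:370],(400,370)),cv2.resize(b[110:230,195:325],(400,370))])
cv2.imwrite('pics/push.png',im[:,:,::-1])
print(r.read_state()['ft_force'])
E
```

```text
[0.08051029 0.8141708  0.05979432]
```

View pics/push.png

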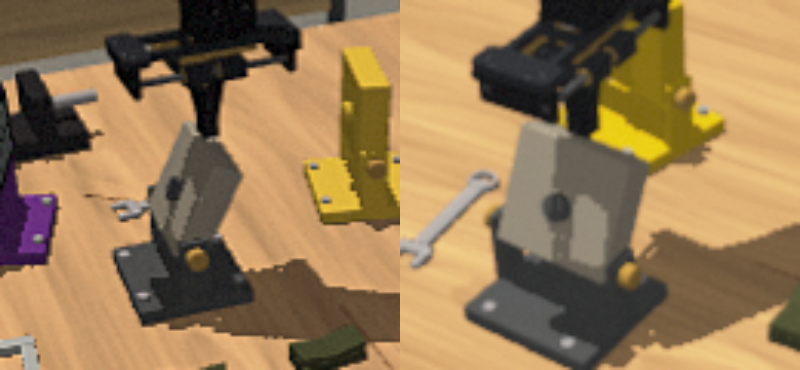

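```bash
python3 - <<'E'
from fit import *
t=np.array([.4975,-.2005,.1459])
q=[.5308,-.2034,-.0592]
P={'tcp':t,'tcp0':[.4135,-.1999,.1437]}
for y in(-.06,.06):
  for x in(-.018,.018): P[f'top{x},{y}']=place(q,[head(.4422,x,y,.1)])[0]
P['hinge+']=place(q,[[0,.075,.075]])[0]
for k,p in P.items():
  a=proj(d['side'],p)[0];b=proj(d['scene'],p)[0]
  print(k,np.round(p,3),((a-[240,110])*3.08).round(),((b-[195,110])*3.08+[400,0]).round())
E
```

```text
tcp [ 0.498 -0.2    0.146] [208. 164.] [583. 166.]
tcp0 [ 0.414 -0.2    0.144] [280. 151.] [635. 121.]
top-0.018,-0.06 [ 0.468 -0.26   0.158] [213. 127.] [546. 120.]
top0.018,-0.06 [ 0.501 -0.262  0.173] [185. 119.] [522. 123.]
top-0.018,0.06 [ 0.475 -0.14   0.158] [247. 175.] [654. 162.]
top0.018,0.06 [ 0.508 -0.142  0.173] [217. 167.] [631. 167.]
hinge+ [ 0.535 -0.129  0.075] [200. 260.] [632. 277.]
```

```bash
python3 - <<'E'
from fit import *
from bench import r
s=r.read_state();print(s['joint_positions'],s['ee_pos'])
def tri(a,b):
  a=np.array(a)/3.08+[240,110];b=(np.array(b)-[400,0])/3.08+[195,110]
  o=least_squares(lambda p:np.r_[proj(d['side'],p)[0]-a,proj(d['scene'],p)[0]-b],[.45,-.2,.2]);return o.x.round(4),o.fun.round(1)
print(tri((282,122),(637,88)))
for n in d: print(n,proj(d[n],[.2733,.5616,.185])[0], [proj(d[n],np.array([.2733,.5616,.185])+sg*.0435*np.array([.437,.9,0]))[0].round(0) for sg in(1,-1)])
c=r.camera('wrist');print(c['hand_eye'].round(3),c['camera_matrix'][0,0])
cv2.imwrite('pics/wrist1.png',c['pixels'][:,:,::-1])
E
```

```text
[-0.57197051  0.23695269  1.00380062  1.79139609 -0.2116313   1.22815684
  0.48853107] [ 0.49792034 -0.20041181  0.14572661]
(array([ 0.4113, -0.1971,  0.18  ]), array([ 0., -0., -0.,  0.]))
scene [561.75646241 195.34959709] [array([577., 205.]), array([547., 186.])]
side [546.50213116 290.23465015] [array([555., 307.]), array([538., 275.])]
[[-0.001  0.96   0.282  0.075]
 [ 1.     0.     0.001 -0.   ]
 [ 0.001  0.282 -0.96  -0.198]
 [ 0.     0.     0.     1.   ]] 319.1883663008765
```

View pics/wrist1.png

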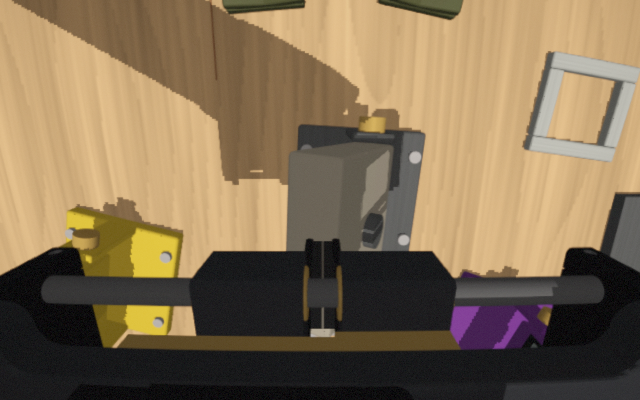

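The visible fingertips lie about 36 mm behind the reported TCP. Triangulation gives z 0.180 against a reported 0.144, and the wrist view agrees with the tip at row 242 instead of 224. So the fingers passed above the housing without touching it. I'll take real tip z as reported z + 0.036, back off, go lower and push again.

Call:
play_rows(claw=[1,1,1,1,1,1,1,1], delta_pos=[[0,-0.15,0],[0,-0.15,0],[0,-0.12,0],[0,0,0.09],[0,0,0.09],[0,0.05,0.01],[0,0.05,0],[0,0.05,0]], delta_rot=[[0,0,0],[0,0,0],[0,0,0],[0,0,0],[0,0,0],[0,0,0],[0,0,0],[0,0,0]])

```text
time: 5.35
ee_pos: [0.4434, -0.2004, 0.1076]
eef_rot: [0.708, 0.706, 0.0, -0.0]
ft_force: [1.1, 0.6, -0.3]
width: 0.0005
grip_force: 0.0
```

Call:
play_rows(claw=[1,1,1,1], delta_pos=[[0,0.05,0],[0,0.04,0],[0,0.04,0],[0,0.04,0]], delta_rot=[[0,0,0],[0,0,0],[0,0,0],[0,0,0]])

```text
time: 5.75
ee_pos: [0.4755, -0.2009, 0.1074]
eef_rot: [0.709, 0.706, -0.001, -0.002]
ft_force: [-9.6, 1.1, 6.8]
width: 0.0009
grip_force: 4.8
```

Call:
play_rows(claw=[1,1,1,1], delta_pos=[[0,0.04,0],[0,0.04,0],[0,0.02,0],[0,0,0]], delta_rot=[[0,0,0],[0,0,0],[0,0,0],[0,0,0]])

```text
time: 6.15
ee_pos: [0.497, -0.2013, 0.1078]
eef_rot: [0.708, 0.706, -0.0, -0.0]
ft_force: [-2.0, -1.4, 1.5]
width: 0.0007
grip_force: 0.9
```

Call:
play_rows(claw=[1,1,1,1,1], delta_pos=[[0,0.015,0],[0,0,0],[0,-0.15,0],[0,-0.2,0],[0,0,0]], delta_rot=[[0,0,0],[0,0,0],[0,0,0],[0,0,0],[0,0,0]])

```text
time: 6.65
ee_pos: [0.4273, -0.2, 0.1076]
eef_rot: [0.709, 0.705, 0.003, -0.002]
ft_force: [0.2, 0.0, -0.2]
width: 0.0003
grip_force: 0.0
```

```bash
python3 - <<'E'
from fit import *
from bench import r
A=r.camera('side');B=r.camera('scene')
q=[.5308,-.2034,-.0592]
def ov(c):
  im=cv2.resize(c['pixels'],None,fx=4,fy=4,interpolation=cv2.INTER_CUBIC)
  for t,col in((0,(255,0,0)),(.14,(0,255,0)),(-.14,(0,0,255))):
    pts=proj(c,place(q,[head(t,.018,y,z) for y,z in((-.06,-.012),(-.06,.1),(.06,.1),(.06,-.012))]))*4+1.5
    cv2.polylines(im,[pts.astype(np.int32)],True,col,1)
  return im
a=ov(A)[540:840,1060:1460];b=ov(B)[540:860,800:1200]
cv2.imwrite('pics/up.png',np.hstack([a,b[:300]])[:,:,::-1])
E
```

```text
(no output)
```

View pics/up.png

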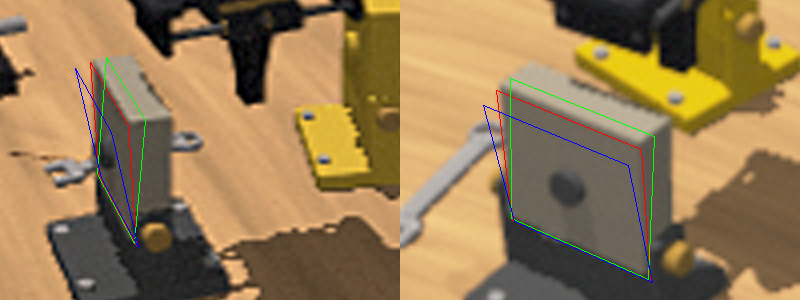

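The housing is upright: the 0 rad outline (red, left crop corner (93,62)) lies on its edges. Now the crank.

Call:
play_rows(claw=[0,0,0,0,0,0,0,0], delta_pos=[[0,0,-0.08],[0,0,-0.08],[0,0,-0.08],[0,0,-0.08],[0,0,-0.08],[0,0,-0.08],[0,0,-0.08],[0,0,-0.08]], delta_rot=[[0,0,-0.046],[0,0,-0.046],[0,0,-0.046],[0,0,-0.046],[0,0,-0.046],[0,0,-0.046],[0,0,-0.046],[0,0,-0.046]])

```text
time: 7.55
ee_pos: [0.4316, -0.2001, 0.2368]
eef_rot: [0.204, 0.979, -0.001, 0.0]
ft_force: [-0.2, 0.2, 0.6]
width: 0.0562
grip_force: 0.0
```

Call:
play_rows(claw=[0,0,0,0,0,0,0], delta_pos=[[0,0,0],[0,0,0],[0,0,0],[0,0,0],[0,0,0],[0,0,0],[0,0,0]], delta_rot=[[0,0,-0.042],[0,0,-0.042],[0,0,-0.042],[0,0,-0.042],[0,0,-0.042],[0,0,-0.042],[0,0,-0.042]])

```text
time: 8.25
ee_pos: [0.4315, -0.2002, 0.2365]
eef_rot: [-0.253, 0.967, -0.001, -0.0]
ft_force: [-0.8, -0.0, -0.3]
width: 0.087
grip_force: 0.0
```

Call:
play_rows(claw=[0,0,0,0,0,0,0,0], delta_pos=[[-0.14,0.14,0],[-0.14,0.14,0],[-0.14,0.14,0],[-0.14,0.14,0],[-0.14,0.14,0],[-0.14,0.14,0],[-0.14,0.14,0],[-0.14,0.14,0]], delta_rot=[[0,0,0],[0,0,0],[0,0,0],[0,0,0],[0,0,0],[0,0,0],[0,0,0],[0,0,0]])

```text
time: 9.05
ee_pos: [0.519, 0.1069, 0.2353]
eef_rot: [-0.251, 0.968, -0.001, -0.0]
ft_force: [0.8, -0.4, 1.5]
width: 0.0866
grip_force: 0.0
```

Call:
play_rows(claw=[0,0,0,0,0], delta_pos=[[-0.14,0.14,0],[-0.14,0.14,0],[-0.14,0.14,0],[0,0.03,0],[0,0,0]], delta_rot=[[0,0,0],[0,0,0],[0,0,0],[0,0,0],[0,0,0]])

```text
time: 9.55
ee_pos: [0.5479, 0.2255, 0.2342]
eef_rot: [-0.252, 0.968, -0.001, -0.001]
ft_force: [0.1, -0.1, -0.0]
width: 0.0871
grip_force: 0.0
```

```bash
python3 - <<'E'
from bench import r
import cv2
from fit import *
from scipy.spatial.transform import Rotation as R
s=r.read_state();c=r.camera('wrist')
T=np.eye(4);T[:3,:3]=R.from_quat(s['eef_rot']).as_matrix();T[:3,3]=s['ee_pos']
c['cam_to_world']=T@c['hand_eye'];pickle.dump((s,c),open('w2.pkl','wb'))
print(s['ee_pos'],s['eef_rot'],s['joint_positions'].round(2),s['width'])
q=[.5474,.2252,.5-0]
im=c['pixels'].copy()
for z,col in((.13,(255,0,0)),):
  p=proj(c,place(q,[(a,b,z) for a,b in((-.035,-.009),(.035,-.009),(.035,.009),(-.035,.009))]))
  cv2.polylines(im,[p.astype(np.int32)],True,col,1)
p=proj(c,place([.5474,.2252,-.0496],[(a,b,.02) for a,b in((-.075,-.06),(.075,-.06),(.075,.06),(-.075,.06))]))
cv2.polylines(im,[p.astype(np.int32)],True,(0,255,0),1)
cv2.imwrite('pics/w2.png',im[:,:,::-1])
E
```

```text
[0.54792191 0.22553676 0.23422768] [-2.51858153e-01  9.67762790e-01 -1.40779618e-03 -8.19007542e-04] [-1.22  0.33  0.96  1.51 -0.27  1.44  1.83] 0.08708020040451737
```

View pics/w2.png

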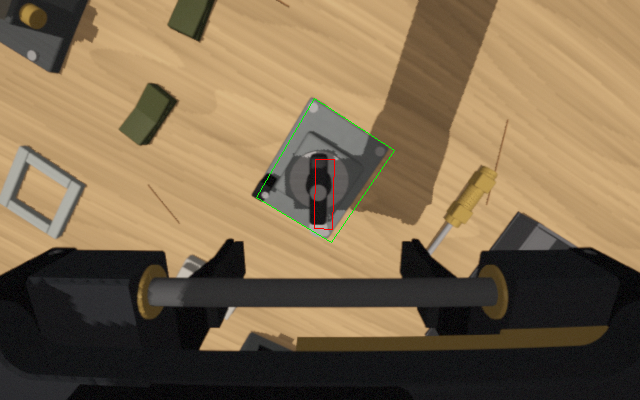

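The wrist view shows the grip bar at (318,190), upright in the picture and so parallel to the pads, 6 px left and 4 px up of the model outline. I'll shift about 4.5 mm along -y and 3.5 mm along +x, then descend to reported z 0.062 (real tip 0.098) and grip.

Call:
play_rows(claw=[0,0,0,0,0,0,0,0], delta_pos=[[0.017,-0.022,0.06],[0,0,0.12],[0,0,0.12],[0,0,0.12],[0,0,0.12],[0,0,0.12],[0,0,0.1],[0,0,0.1]], delta_rot=[[0,0,0],[0,0,0],[0,0,0],[0,0,0],[0,0,0],[0,0,0],[0,0,0],[0,0,0]])

```text
time: 10.4
ee_pos: [0.5468, 0.2162, 0.0626]
eef_rot: [-0.249, 0.968, 0.0, 0.0]
ft_force: [0.3, -0.2, 0.2]
width: 0.087
grip_force: 0.0
```

Call:
play_rows(claw=[1,1,1,1,1,1,1,1], delta_pos=[[0,0,0],[0,0,0],[0,0,0],[0,0,0],[0,0,0],[0,0,0],[0,0,0],[0,0,0]], delta_rot=[[0,0,0],[0,0,0],[0,0,0],[0,0,0],[0,0,0],[0,0,0],[0,0,0],[0,0,0]], squeeze=50)

```text
time: 11.2
ee_pos: [0.547, 0.2181, 0.0639]
eef_rot: [-0.25, 0.968, 0.0, 0.0]
ft_force: [-2.6, 3.3, 0.0]
width: 0.0309
grip_force: 2.9
```

Call:
play_rows(claw=[1,1,1,1], delta_pos=[[0,0,0],[0,0,0],[0,0,0],[0,0,0]], delta_rot=[[0,0,0],[0,0,0],[0,0,0],[0,0,0]])

```text
time: 11.6
ee_pos: [0.5464, 0.2203, 0.0652]
eef_rot: [-0.251, 0.968, 0.002, -0.0]
ft_force: [-9.7, 3.2, 16.3]
width: 0.018
grip_force: 104.3
```

Call:
play_rows(claw=[1,1,1], delta_pos=[[0,0.012,-0.01],[0,0,0],[0,0,0]], delta_rot=[[0,0,0],[0,0,0],[0,0,0]])

```text
time: 11.9
ee_pos: [0.5465, 0.2201, 0.0654]
eef_rot: [-0.25, 0.968, -0.0, 0.001]
ft_force: [5.3, 1.3, -7.2]
width: 0.0177
grip_force: 77.4
```

```bash
python3 -c "
from bench import r
s=r.read_state();print(s['ft_force'],s['torque'],s['grip_force'],s['ee_pos'],s['joint_positions'].round(2))"
```

```text
[ 5.30365956  1.3008398  -7.18532675] [ 0.62112501 -1.05469244 -0.38611307] 77.3839011322707 [0.54649169 0.22006854 0.06541771] [-1.15  0.47  0.88  1.74 -0.4   1.12  1.93]
```

Call:
play_rows(claw=[1,1,1,1,1,1,1,1], delta_pos=[[0,0,0],[0,0,0],[0,0,0],[0,0,0],[0,0,0],[0,0,0],[0,0,0],[0,0,0]], delta_rot=[[0,0,0.03],[0,0,0.035],[0,0,0.035],[0,0,0.035],[0,0,0.035],[0,0,0.035],[0,0,0.035],[0,0,0.035]])

```text
time: 12.7
ee_pos: [0.5464, 0.2217, 0.0654]
eef_rot: [0.179, 0.984, 0.001, 0.001]
ft_force: [5.4, 6.3, -9.7]
width: 0.0178
grip_force: 77.1
```

Call:
play_rows(claw=[1,1,1,1], delta_pos=[[0,0,0],[0,0,0],[0,0,0],[0,0,0]], delta_rot=[[0,0,0.035],[0,0,0.03],[0,0,0.01],[0,0,0]])

```text
time: 13.1
ee_pos: [0.5466, 0.2221, 0.0654]
eef_rot: [0.292, 0.956, 0.001, 0.001]
ft_force: [6.0, 7.6, -8.8]
width: 0.0175
grip_force: 77.1
```

```bash
python3 -c "
from bench import r
import numpy as np
s=r.read_state();print(s['ft_force'],s['torque'],s['grip_force'],s['ee_pos'],s['joint_positions'].round(2));q=s['eef_rot'];print('turned',2*(np.arctan2(.968,-.25)-np.arctan2(q[1],q[0])))"
```

```text
[ 6.01797442  7.61853999 -8.81852696] [ 1.36953705 -1.60223512  0.30240184] 77.14851362630725 [0.54664856 0.22206703 0.06543569] [-1.3   0.59  1.12  1.75 -0.58  1.18  0.97]
turned 1.0981237114965499
```

Call:
play_rows(claw=[1,1,1,1,1,1,1,1], delta_pos=[[0,0,0],[0,0,0],[0,0,0],[0,0,0],[0,0,0],[0,0,0],[0,0,0],[0,0,0]], delta_rot=[[0,0,0.01],[0,0,0.005],[0,0,0],[0,0,0],[0,0,0],[0,0,0],[0,0,0],[0,0,0]])

```text
time: 13.9
ee_pos: [0.5467, 0.2221, 0.0655]
eef_rot: [0.313, 0.95, 0.001, 0.001]
ft_force: [6.6, 5.7, -9.1]
width: 0.0173
grip_force: 76.1
```

Call:
play_rows(claw=[1,1,1,1], delta_pos=[[0,0,0],[0,0,0],[0,0,0],[0,0,0]], delta_rot=[[0,0,0],[0,0,0],[0,0,0],[0,0,0]])

```text
time: 14.3
ee_pos: [0.5467, 0.2221, 0.0655]
eef_rot: [0.313, 0.95, 0.001, 0.001]
ft_force: [6.7, 5.8, -9.5]
width: 0.018
grip_force: 76.1
```

```bash
python3 -c "
from bench import r
import numpy as np
s=r.read_state();print(s['ft_force'],s['torque'],s['grip_force'],s['ee_pos']);q=s['eef_rot'];print('turned',2*(np.arctan2(.968,-.25)-np.arctan2(q[1],q[0])))"
```

```text
[ 6.6530229   5.79021115 -9.45242704] [ 1.25354395 -1.68740012  1.04426608] 76.11092627048492 [0.54665974 0.22213597 0.06546019]
turned 1.142578801980438
```

The tool turned 1.14 rad and the moment rose from 0.30 to 1.04 Nm, so the crank is against its stop and has been held for over 1 s. Letting go now.

Call:
play_rows(claw=[0,0,0,0,0,0,0,0], delta_pos=[[0,0,0],[0,0,0],[0,0,0],[0,0,0],[0,0,0],[0,0,0],[0,0,0],[0,0,0]], delta_rot=[[0,0,0],[0,0,0],[0,0,0],[0,0,0],[0,0,0],[0,0,0],[0,0,0],[0,0,0]])

```text
time: 15.1
ee_pos: [0.5459, 0.22, 0.0658]
eef_rot: [0.315, 0.949, -0.0, 0.0]
ft_force: [0.0, 0.1, 0.0]
width: 0.0737
grip_force: 0.0
```

Call:
play_rows(claw=[0,0,0,0,0,0,0,0], delta_pos=[[0,0,0],[0,0,0],[0,0,-0.1],[0,0,-0.15],[0,0,-0.2],[0,0,-0.2],[0,0,-0.2],[0,0,0]], delta_rot=[[0,0,0],[0,0,0],[0,0,0],[0,0,0],[0,0,0],[0,0,0],[0,0,0],[0,0,0]])

```text
time: 15.9
ee_pos: [0.5482, 0.2201, 0.2407]
eef_rot: [0.315, 0.949, 0.002, 0.002]
ft_force: [1.2, -0.7, -0.9]
width: 0.0869
grip_force: 0.0
```

```bash
python3 - <<'E'
from bench import r
import cv2,numpy as np
a=r.camera('side')['pixels'];b=r.camera('scene')['pixels']
f=lambda i,x,y:cv2.resize(i[y:y+180,x:x+240],(400,300),interpolation=cv2.INTER_CUBIC)
cv2.imwrite('pics/end.png',np.hstack([f(a,240,140),f(b,200,130)])[:,:,::-1])
E
```

```text
(no output)
```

View pics/end.png

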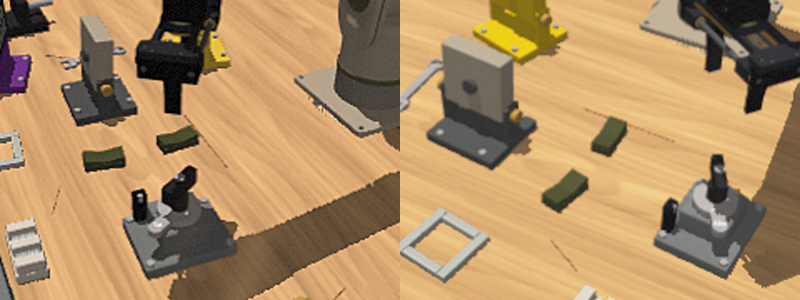

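The crank is back home (lobe at (158,225) in the left crop), the housing is upright, the gripper is clear, and the loose things lie where they were. Handing in.

```bash
python3 -c "
from bench import r
print(r.close_job())"
```

```text
the job is handed in; nothing more can be done
None
```

I handed the job in at about 16 s: the housing is upright, the crank was held at its stop for about 1.2 s, let go there and is back home, and the loose things look undisturbed; the hand-in gave no verdict.

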